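# Hang the sample basket on the weighing hook and start the reading

## Task

Pick up the steel basket that holds the concrete spacer block and hang it by its handle on the two-pronged hook of the weighing stand, with the handle resting in both prongs and the block still inside. Once it hangs free, press the round button on the stand's console box all the way down to start the reading. Leave the empty basket where it stands.

Things in the scene. Friction and masses are not known exactly. Their poses are not given: they have to be found in the camera images.
- basket: Open sheet-steel basket, 110 (x) by 150 (y) by 65 mm high, walls and floor 4 mm, with a rigid upright handle: two 8 mm wires rise from the middle of the short sides (y = +-71 mm) to a straight round bar, 12 mm thick, along the basket's y, its axis 155 mm above the underside. It holds the spacer block; about 0.7 kg together. Origin: centre of the underside; z up.
- basket_bar (a point): Middle of that basket's handle bar, on the bar's axis (155 mm above the basket's underside); the bar runs along y and is free for 60 mm either way. 90 mm of open space below it down to the rim.
- sample: Four-lobed grey concrete spacer block, 80 by 80 by 50 mm, standing loose in the basket. Origin: centre of its underside.
- empty_basket: A second basket of the very same make, empty. To be left where it is. Origin: centre of the underside.
- stand: Fixed weighing stand. Origin: on the table under its 40 mm square post (239 mm high); z up, x from the hook tips back to the post. The hook: two parallel 8 mm rods at y = +-45 mm, from the post to -x at 225 mm height. Base plate 12 mm thick under the hook; grey console box (100 x 75 x 45 mm) centred at x -80, y +180 mm.
- hook_seat (a point): Middle of the handle bar's axis when it rests in both prongs: midway between them, 115 mm in front (-x) of the post's axis, 213 mm above the table. Stand's axes; the bar lies along y. Each prong dips here to a trough (rod axis 203 mm high), then turns up to a tip 31 mm farther to -x, its top 233 mm high. The 82 mm gap between the prongs leaves room for fingers.
- start_button (a joint): Travel of the round black push button on top of the console box: 0 released, 0.007 m fully down; a spring, about 5 N when fully down.
- start_button_top (a point): Centre of the button's top face (36 mm across); it is pressed straight down.
There are look-alikes about, which are no part of the job. What is shaped like the sample but green or red is not meant. Leave any blue look-alike of the basket alone.

How it is judged (in metres and radians):
On the way, in this order (a step that is already met when the one before it is completed fails the run):
1. the basket hangs with its handle in both prongs of the hook, the block inside, let go by the gripper (x of basket_bar in the frame of hook_seat between -0.022 and 0.022 m and y of basket_bar in the frame of hook_seat between -0.03 and 0.03 m and z of basket_bar in the frame of hook_seat between -0.008 and 0.012 m and angle between the y axis of basket and the y axis of stand, either way round below 0.25 rad and angle between basket's own z axis and vertical below 0.35 rad and contact force between basket and stand above 1 N and x of sample in the frame of basket between -0.05 and 0.05 m and y of sample in the frame of basket between -0.07 and 0.07 m and z of sample in the frame of basket between -0.005 and 0.045 m and contact force between the fingers and basket below 0.05 N), for 0.3 s.
2. with the basket hanging, the button is pressed down (x of basket_bar in the frame of hook_seat between -0.022 and 0.022 m and y of basket_bar in the frame of hook_seat between -0.03 and 0.03 m and z of basket_bar in the frame of hook_seat between -0.008 and 0.012 m and angle between the y axis of basket and the y axis of stand, either way round below 0.25 rad and angle between basket's own z axis and vertical below 0.35 rad and contact force between basket and stand above 1 N and value of joint start_button above 0.005 m), for 0.05 s.
At the end, for the whole second after the job is handed in: Basket at rest on the hook, let go: bar middle within 22 mm (x), 30 mm (y), -8 to +12 mm (z) of the hook seat, bar square to the prongs within 0.25 rad, tilt under 0.35 rad, weight on the stand; block inside; button up again (under 3 mm); empty basket moved under 40 mm (all of step 1 and linear speed of basket below 0.03 m/s and angular speed of basket below 0.3 rad/s and value of joint start_button below 0.003 m and distance of empty_basket from where it was at the start of the episode below 0.04 m); the robot touches nothing.
It fails at once if the empty basket is moved by more than 40 mm (distance of empty_basket from where it was at the start of the episode above 0.04 m).
It fails at once if the block falls out of the basket (distance between sample and basket above 0.1 m).
It fails at once if the button is pressed before the basket hangs on the hook (value of joint start_button above 0.004 m and distance between basket_bar and hook_seat above 0.05 m).
It also fails if it takes over 59 s, if anything falls off the work surface, if the arm or the gripper's body presses on something with over 40 N, if the wrist force passes 120 N, or if a joint passes its speed limit or range.

## Robot

A 6-joint arm with a two-finger parallel gripper is mounted at the origin on the work surface. World frame = base frame: x ahead of the robot, y to its left, z up, the work surface at z = 0. Lengths are in mm, angles in rad, forces in N, time in s.
With the tool pointing down it reaches from about 350 to 800 mm from the base axis. Payload 7.3 kg.
Tool frame: the origin (TCP) lies on the centre line of the jaws, within the pads' length; the fingertips stand 8 mm ahead of it and the grasp point (between the pads) lies 11 mm behind it; z points along the fingers, y is the direction in which the jaws open and shut (so a half turn about z gives the same grasp; the last joint's range is limited). The gripper opens to 85 mm and grips with 20 to 120 N. Pads are 22 mm wide; open, the fingers measure 114 mm over their backs; the gripper's body (76 mm by 85 mm) begins 54 mm behind the grasp point. The pads swing forward as they close: fully open they stand 13 mm farther back than shut.
Start: joints at [1.098, 0.342, 1.524, -0, 1.275, -0.146], TCP at [168.518, 497.238, 239.322] pointing down, gripper open.
Joint ranges: [-2.53, 2.53], [-0.77, 2.02], [0.04, 2.7], [-1, 4.14], [0.28, 2.66], [-3.11, 3.11]. Speed limits (rad/s): [2.57, 2.57, 3.14, 3.14, 3.14, 3.14].

## Interface

Orientations are given as a unit quaternion [w, x, y, z].
In Python, from rig import monitor, snapshot, workorder gives the robot as it stands.
- The arm moves only by the tool arm_command, never from a script. Its argument "motion" is one flat list of numbers, 5 for each row, row after row: the shift along the tool's x, y, z in m, then the turn about the tool's z in degrees, then the finger opening in m, from 0 to 0.0854. A call has 1 to 8 rows; each row is the pose to reach, as a shift and turn from the pose commanded when the call began, along the tool's axes at that moment; what a row does not reach only later rows make up. A row lasts 1/10 s, in which the tool goes at most 50 mm and 8.59 degrees, less where a joint would pass 70% of its speed; a pose out of reach is approached as far as the arm can. A call with a gripper value outside its range is refused whole. The fingers move at their own pace and stop on an object; the grip force is fixed at half the most. Time passes only in rows, so rows that repeat a pose let the fingers close. It gives the time, the measured TCP pose, the force and the opening at its end, in the units of the state.
- monitor.sense(): the state, without advancing time (a new reading comes with each control period).
- snapshot(name): name is "side" or "top" or "wrist"; returns a dict with "pixels" (384x512x3 uint8, red, green, blue), "range_z" (384x512 float32, mm along the optical axis (not along the pixel's ray), 0 where there is no reading), "fx", "fy", "cx", "cy" (pixels), "R" (3x3) and "t" (3): a world point X has camera coordinates R X + t; the wrist camera has in their place "T_tool_cam" (4x4, takes a point from camera to tool coordinates, whose origin is the TCP and whose axes are the flange's). Camera axes: x right, y down, z forward; pixel columns grow to the right and rows downward; lengths in mm; the calibration is good to about 2 mm. A picture is of the moment at which its call begins: read the wrist's pose just before it.
- workorder.finish_job(): hands the job in, once; it reports no verdict.
The state is a dict: "t": time; "joint_pos": joint angles; "dq": joint speeds; "tau": joint torques, N m; "tool_pos": TCP position; "orientation": TCP orientation; "contact_force": force on the tool from outside, world axes, zero at the start; "torque": the same for the moment, N m; "finger_gap": finger opening in mm.
Only numpy, scipy, OpenCV 4.12 (cv2) and the standard library are available. Lean on these libraries where they do the work, as an engineer would, in place of code of your own. Each camera call takes 0.05 s, during which the arm holds its last target. There are 200 camera calls.

## Working session

There is one attempt and no reset: what is moved stays moved. The work goes in short steps, Python scripts to look and compute and a tool call to move; the robot and the scene stay as the last step left them, time stands still between calls to the robot, and variables do not carry over. Pictures are saved under pics/ and viewed, about 8 in all and at most 12, crops included, and the job is handed in when it is done.

Besides the shell and the picture viewer there is one more tool, called after ">>>" as name(argument=value, ...) on one line, values as JSON. arm_command: Moves the arm, as the interface text tells. Its arguments: {"type":"object","properties":{"motion":{"type":"array","items":{"type":"number"}}},"required":["motion"]}

```bash
ls; mkdir -p pics
cat > h.py <<'E'
import numpy as np, cv2
from rig import monitor, snapshot, workorder
def save(n,im): cv2.imwrite(f'pics/{n}.png',cv2.cvtColor(im,cv2.COLOR_RGB2BGR))
def cloud(s):
    z=s['range_z']; v,u=np.mgrid[:z.shape[0],:z.shape[1]]
    P=np.stack([(u-s['cx'])/s['fx']*z,(v-s['cy'])/s['fy']*z,z],-1)
    W=(P-s['t'])@s['R']; W[z<=0]=np.nan
    return W
E
python3 - <<'E'
from h import *
for n in('top','side'):
    s=snapshot(n); save(n+'0',s['pixels']); np.savez(n+'0.npz',**s)
    print(n,s['fx'],s['cx'],s['cy'],np.round(s['R'],3).tolist(),np.round(s['t'],1).tolist())
    a=s['pixels']; 
a=np.load('top0.npz')['pixels'];b=np.load('side0.npz')['pixels']
save('both0',cv2.resize(np.vstack([a,b]),(400*1,600)) if 0 else a)
print(monitor.sense())
E
```

```text
pics
top 360.2773863420604 256.0309178113362 191.26177633081468 [[0.003, -1.0, -0.001], [-0.983, -0.003, -0.183], [0.183, 0.001, -0.983]] [-4.3, 477.7, 1031.6]
side 406.4663563886111 256.33007792034556 188.63873781382753 [[-0.999, -0.036, -0.005], [-0.021, 0.678, -0.735], [0.03, -0.734, -0.679]] [453.2, 129.7, 1515.2]
{'t': 0.1, 'joint_pos': array([ 1.09801861e+00,  3.42672218e-01,  1.52489925e+00, -1.34110851e-05,
        1.27541307e+00, -1.45980151e-01]), 'dq': array([ 0.0009436 , -0.00285601, -0.00084918,  0.00026739,  0.0009456 ,
        0.00011478]), 'tau': array([ 1.45684309e-03, -4.34444475e+01, -2.46491879e+01, -2.24794212e-04,
        4.78273534e-03,  1.43092689e-05]), 'tool_pos': array([168.34732373, 496.91745228, 238.69326636]), 'orientation': array([-2.05782002e-04,  1.62670681e-01,  9.86680174e-01, -6.64852844e-04]), 'contact_force': array([ 0.27988953,  0.10925532, -0.086045  ]), 'torque': array([ 0.02432249,  0.0178634 , -0.08365201]), 'finger_gap': 85.33788882540424}
```

View pics/top0.png

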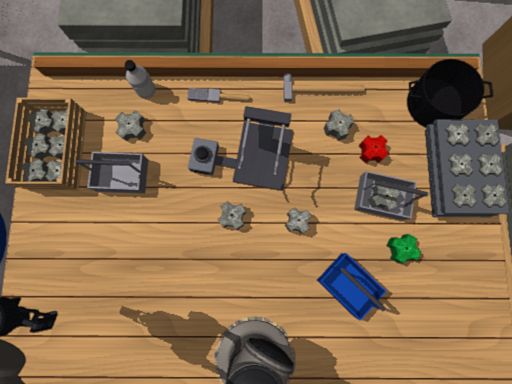

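View pics/side0.png

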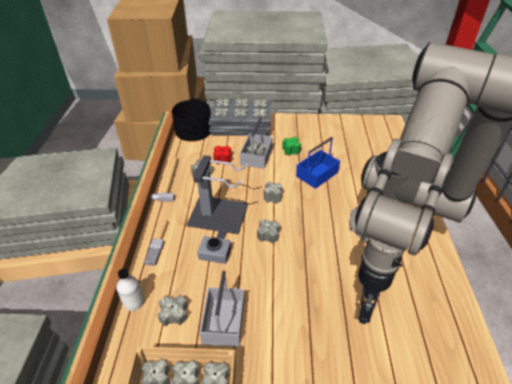

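The top view shows two grey baskets. The one at (117,172) is empty, and the one at (387,196) has a grey block inside. The blue basket at (352,286) is a look-alike, as are the loose grey blocks (130,125), (338,124), (232,215), (299,221), the red one (374,150) and the green one (405,249). The stand is at (265,150), with its console and button at (204,155). The side view agrees: full basket at (257,148), empty one at (222,315). I choose the basket at top (387,196).

Run:
```python
from h import *
s=dict(np.load('top0.npz')); W=cloud(s); q=dict(np.load('side0.npz')); V=cloud(q)
def rep(n,W,u0,u1,v0,v1,zl,zh):
    C=W[v0:v1,u0:u1].reshape(-1,3); C=C[(C[:,2]>zl)&(C[:,2]<zh)]
    if len(C)<5: print(n,len(C));return
    (c,sz,a)=cv2.minAreaRect(C[:,:2].astype(np.float32))
    print(n,len(C),'med',np.round(np.median(C,0)),'min',np.round(C.min(0)),'max',np.round(C.max(0)),'rect',np.round(c),np.round(sz),round(a,1))
rep('rim',W,350,432,165,225,55,72)
rep('bar T',W,350,440,165,225,135,180)
rep('bar S',V,235,280,100,175,135,180)
rep('rim S',V,235,280,100,175,55,72)
rep('bar empty',W,70,160,145,195,135,180)
rep('hook T',W,215,330,100,210,195,240)
rep('hook S',V,185,265,150,235,195,226)
rep('post T',W,200,300,100,210,232,300)
rep('base T',W,235,300,100,200,8,18)
rep('console',W,180,222,130,180,40,50)
rep('button',W,180,222,130,180,51,75)
rep('console S',V,190,240,225,270,40,50)
rep('button S',V,190,240,225,270,51,75)
C=np.hstack([cv2.resize(s['pixels'][90:240,180:330],(400,400),interpolation=3),cv2.resize(s['pixels'][90:240,320:470],(400,400),interpolation=3)])
save('crop1',C)
D=np.hstack([cv2.resize(q['pixels'][145:265,180:300],(400,400),interpolation=3),cv2.resize(q['pixels'][90:210,200:320],(400,400),interpolation=3)])
save('crop2',D)
```

```text
rim 575 med [ 460. -389.   61.] min [ 396. -472.   55.] max [ 536. -304.   71.] rect [ 466. -389.] [151. 111.] 77.3
bar T 259 med [ 466. -386.  160.] min [ 447. -460.  138.] max [ 485. -316.  165.] rect [ 466. -388.] [148.  12.] 77.9
bar S 76 med [ 468. -380.  161.] min [ 449. -460.  135.] max [ 486. -306.  167.] rect [ 468. -384.] [157.  13.] 77.9
rim S 396 med [ 471. -413.   61.] min [ 400. -569.   55.] max [ 572. -299.   72.] rect [ 475. -428.] [165. 265.] 7.3
bar empty 249 med [535. 411. 160.] min [528. 339. 137.] max [542. 486. 165.] rect [536. 413.] [147.  12.] 87.9
hook T 891 med [623. -31. 230.] min [484. -92. 196.] max [663.  40. 240.] rect [573. -20.] [120. 165.] 80.3
hook S 172 med [577. -10. 216.] min [490. -89. 195.] max [664.  42. 226.] rect [572. -11.] [124. 158.] 73.9
post T 562 med [637. -31. 239.] min [486. -92. 232.] max [663.  39. 244.] rect [574. -21.] [120. 163.] 80.7
base T 2438 med [582. -21.  12.] min [ 488. -120.    8.] max [784.  63.  18.] rect [636. -29.] [183. 297.] 89.8
console 539 med [580. 157.  45.] min [537. 116.  40.] max [645. 203.  50.] rect [590. 159.] [ 75. 100.] 80.5
button 225 med [588. 158.  61.] min [564. 133.  51.] max [614. 184.  73.] rect [590. 158.] [48. 50.] 26.3
console S 344 med [583. 174.  46.] min [539. 116.  40.] max [647. 206.  50.] rect [592. 162.] [ 80. 102.] 77.7
button S 165 med [590. 170.  61.] min [555. 139.  51.] max [633. 194.  74.] rect [597. 167.] [76. 53.] 11.3
```

View pics/crop1.png

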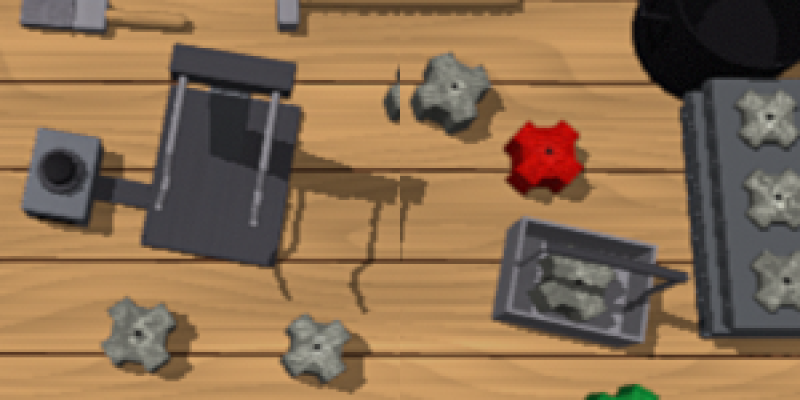

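View pics/crop2.png

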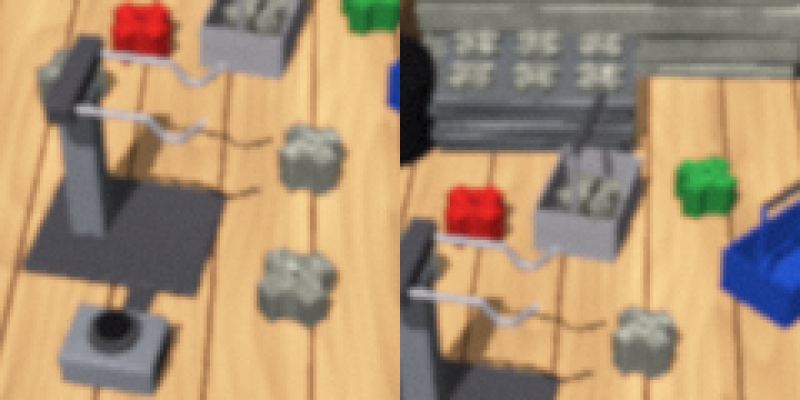

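The crops confirm it: the basket at the right of the top crop, centred near (580,280), holds a grey block. The other grey basket is empty. The hook prongs and the button at (62,168) in the crop are clear. Next I'll refine the stand pose and compute the moves.

```bash
cat >> h.py <<'E'
from scipy.spatial.transform import Rotation as Ro
def goto(p,jaw_deg,st=None):
    """tool-frame shift (m) and turn (deg) to bring TCP to p (mm), tool y (jaw) along world heading jaw_deg"""
    st=st or monitor.sense(); q=st['orientation']; R=Ro.from_quat([q[1],q[2],q[3],q[0]]).as_matrix()
    h=np.degrees(np.arctan2(R[1,1],R[0,1])); d=R.T@(np.array(p)-st['tool_pos'])/1000
    turn=-((jaw_deg-h+90)%180-90)
    print('to',p,'shift',np.round(d,4),'turn',round(turn,1),'heading',round(h,1),'tilt z',np.round(R[:,2],3))
E
python3 - <<'E'
from h import *
s=dict(np.load('top0.npz')); W=cloud(s); q=dict(np.load('side0.npz')); V=cloud(q)
def cut(W,u0,u1,v0,v1,zl,zh):
    C=W[v0:v1,u0:u1].reshape(-1,3); return C[(C[:,2]>zl)&(C[:,2]<zh)]
for n,C in(('T',cut(W,240,295,100,190,190,245)),('S',cut(V,185,265,150,235,190,245))):
    yaw=-9.6; c,si=np.cos(np.radians(yaw)),np.sin(np.radians(yaw)); R=np.array([[c,si],[-si,c]])
    L=(C[:,:2]-[638.6,-32.4])@R.T
    for sg in(1,-1):
        m=(np.sign(L[:,1])==sg)&(L[:,0]<-30)&(abs(abs(L[:,1])-45)<20); 
        if m.sum()<10: continue
        f=np.polyfit(L[m,0],L[m,1],1); print(n,sg,m.sum(),'y@-80',round(np.polyval(f,-80),1),'dyaw',round(np.degrees(np.arctan(f[0])),1),'xmin',L[m,0].min().round(1))
        o=np.argsort(L[m,0]); Z=np.c_[L[m,0],C[m,2]][o]
        print([(int(a),int(np.median(Z[abs(Z[:,0]-a)<4,1]))) for a in range(-145,-80,8) if (abs(Z[:,0]-a)<4).any()])
B=cut(W,70,440,165,225,0,1)
for n,C in(('barT',cut(W,350,440,165,225,150,170)),('barS',cut(V,235,280,100,175,150,170))):
    C=C[abs(C[:,1]+388)<65]; f=np.polyfit(C[:,1],C[:,0],1); print(n,len(C),'x at y-388',np.polyval(f,-388).round(1),'yaw',-np.degrees(np.arctan(f[0])).round(1),'z',np.median(C[:,2]).round(1))
for n,C in(('btnT',cut(W,185,222,135,175,58,72)),('btnS',cut(V,195,240,228,262,58,72))):
    print(n,len(C),np.median(C,0).round(1),np.percentile(C[:,2],[10,90]).round(1))
goto([450,50,330],-12);
E
```

```text
T 1 138 y@-80 45.9 dyaw 0.2 xmin -148.9
[(-145, 231), (-137, 225), (-129, 216), (-121, 206), (-113, 205), (-105, 210), (-97, 220), (-89, 227), (-81, 228)]
T -1 144 y@-80 -43.7 dyaw -0.1 xmin -149.1
[(-145, 232), (-137, 223), (-129, 216), (-121, 207), (-113, 207), (-105, 210), (-97, 220), (-89, 229), (-81, 228)]
S 1 93 y@-80 49.4 dyaw -0.5 xmin -147.7
[(-145, 230), (-137, 224), (-129, 215), (-121, 206), (-113, 205), (-105, 210), (-97, 218), (-89, 228), (-81, 227)]
S -1 84 y@-80 -40.1 dyaw -0.3 xmin -148.1
[(-145, 231), (-137, 224), (-129, 214), (-121, 208), (-113, 206), (-105, 210), (-97, 220), (-89, 226), (-81, 229)]
barT 228 x at y-388 465.6 yaw -12.7 z 160.5
barS 53 x at y-388 466.2 yaw -12.7 z 162.2
btnT 151 [588.9 158.2  66.8] [58.7 69.9]
btnS 109 [590.8 167.5  65.8] [59.  70.5]
to [450, 50, 330] shift [-0.4102 -0.333  -0.0909] turn 83.3 heading 71.3 tilt z [-0.001 -0.001 -1.   ]
```

>>> arm_command(motion=[-0.05,-0.04,-0.09,8,0.085,-0.1,-0.08,-0.09,16,0.085,-0.15,-0.12,-0.09,24,0.085,-0.2,-0.16,-0.09,32,0.085,-0.25,-0.2,-0.09,40,0.085,-0.3,-0.24,-0.09,48,0.085,-0.34,-0.28,-0.09,56,0.085,-0.38,-0.31,-0.09,64,0.085])

```text
t: 0.9
tool_pos: [367.1, 180.6, 327.1]
orientation: [-0.0, 0.663, 0.749, 0.0]
contact_force: [1.4, 0.5, -0.4]
finger_gap: 84.8
```

Run:
```python
from h import *
print(monitor.sense()['tool_pos'])
goto([466,-387,320],-12.7)
```

```text
[367.11666195 180.59710056 327.10016496]
to [466, -387, 320] shift [-0.5754  0.0294  0.007 ] turn 19.7 heading 7.0 tilt z [ 0.  0. -1.]
```

>>> arm_command(motion=[-0.05,0.0,0,3,0.085,-0.1,0.0,0,6,0.085,-0.15,0.01,0,9,0.085,-0.2,0.01,0,12,0.085,-0.25,0.01,0,15,0.085,-0.3,0.01,0,18,0.085,-0.35,0.02,0,20,0.085,-0.4,0.02,0,20,0.085])

```text
t: 1.7
tool_pos: [437.2, -211.9, 326.7]
orientation: [-0.0, 0.781, 0.624, 0.0]
contact_force: [1.4, -0.2, 0.1]
finger_gap: 85.2
```

>>> arm_command(motion=[-0.03,0,0,0,0.085,-0.03,0,0,0,0.085,-0.03,0,0,0,0.085])

```text
t: 2.0
tool_pos: [430.0, -239.2, 326.4]
orientation: [-0.001, 0.782, 0.624, 0.0]
contact_force: [0.1, 0.6, -0.5]
finger_gap: 85.2
```

Run:
```python
from h import *
st=monitor.sense(); s=snapshot('wrist'); save('w1',s['pixels']); np.savez('w1.npz',pos=st['tool_pos'],q=st['orientation'],**s)
print(st['tool_pos']); goto([466,-387,260],-12.7)
z=s['range_z']; v,u=np.mgrid[:384,:512]
P=np.stack([(u-s['cx'])/s['fx']*z,(v-s['cy'])/s['fy']*z,z],-1).reshape(-1,3)
T=s['T_tool_cam']; q=st['orientation']; R=Ro.from_quat([q[1],q[2],q[3],q[0]]).as_matrix()
X=(P@T[:3,:3].T+T[:3,3])@R.T+st['tool_pos']; m=(P[:,2]>0)&(X[:,2]>145)&(X[:,2]<172)&(np.hypot(X[:,0]-466,X[:,1]+387)<70)
C=X[m]; f=np.polyfit(C[:,1],C[:,0],1); print(len(C),np.polyval(f,-387),-np.degrees(np.arctan(f[0])),np.median(C[:,2]),C[:,1].min(),C[:,1].max())
```

```text
[ 430.02178892 -239.17057758  326.41027717]
to [466, -387, 260] shift [-0.1371  0.0677  0.0666] turn -0.0 heading -12.7 tilt z [-0.     0.001 -1.   ]
1352 469.29917420538777 -12.564611622841879 159.86413982943793 -456.04589099959696 -318.60149938324577
```

View pics/w1.png

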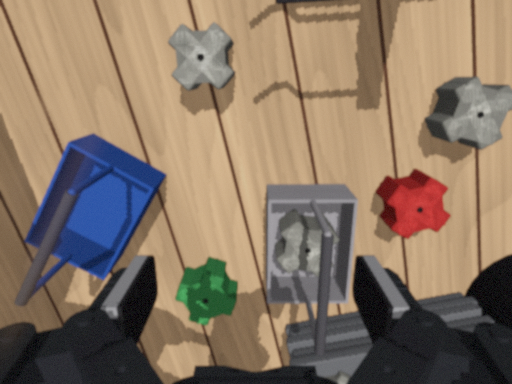

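The wrist view shows the full basket at (310,245), with its bar running from (328,225) to (320,350) and the grey block inside. Wrist, top and side all put the bar at x 466–469, yaw −12.6. Next I descend and grasp.

>>> arm_command(motion=[-0.045,0.023,0.01,0,0.085,-0.09,0.046,0.02,0,0.085,-0.137,0.07,0.04,0,0.085,-0.137,0.07,0.08,0,0.085,-0.137,0.07,0.12,0,0.085,-0.137,0.07,0.12,0,0.085,-0.137,0.07,0.12,0,0.085])

```text
t: 2.75
tool_pos: [469.2, -387.0, 208.0]
orientation: [-0.0, 0.781, 0.625, 0.0]
contact_force: [-0.1, -0.6, 0.7]
finger_gap: 84.7
```

Run:
```python
from h import *
goto([468,-387,144],-12.7)
```

```text
to [468, -387, 144] shift [-0.0003 -0.0012  0.064 ] turn 0.1 heading -12.6 tilt z [ 0.  0. -1.]
```

>>> arm_command(motion=[0,-0.001,0.03,0,0.085,0,-0.001,0.055,0,0.085,0,-0.001,0.064,0,0.085,0,-0.001,0.064,0,0.04,0,-0.001,0.064,0,0.02,0,-0.001,0.064,0,0,0,-0.001,0.064,0,0,0,-0.001,0.064,0,0])

```text
t: 3.55
tool_pos: [467.9, -388.3, 143.8]
orientation: [0.001, 0.781, 0.624, 0.0]
contact_force: [3.7, -1.0, 2.5]
finger_gap: 11.7
```

>>> arm_command(motion=[0,0,0,0,0,0,0,0,0,0,0,0,0,0,0,0,0,-0.01,0,0,0,0,-0.02,0,0,0,0,-0.03,0,0,0,0,-0.03,0,0])

```text
t: 4.25
tool_pos: [467.7, -388.4, 174.4]
orientation: [0.001, 0.781, 0.624, 0.0]
contact_force: [0.8, -0.8, -7.2]
finger_gap: 10.1
```

>>> arm_command(motion=[0,0,-0.03,0,0,0,0,-0.06,0,0,0,0,-0.09,0,0,0,0,-0.12,0,0,0,0,-0.12,0,0,0,0,-0.12,0,0])

```text
t: 4.85
tool_pos: [467.2, -387.9, 292.0]
orientation: [-0.0, 0.781, 0.624, -0.0]
contact_force: [0.6, -0.2, -8.6]
finger_gap: 9.8
```

Run:
```python
from h import *
st=monitor.sense();print(st['tool_pos'],st['contact_force'],st['finger_gap'])
s=snapshot('side'); save('s2',cv2.resize(s['pixels'][60:240,150:390],(800,600)))
goto([524.5,-11,290],-9.7)
goto([480,-200,290],-9.7)
```

```text
[ 467.24352571 -387.88762955  292.00322026] [ 0.59697279 -0.1607177  -8.56382409] 9.76654597115083
to [524.5, -11, 290] shift [ 0.3798 -0.0267  0.0016] turn -3.0 heading -12.7 tilt z [-0.002  0.003 -1.   ]
to [480, -200, 290] shift [ 0.1857 -0.0284  0.0012] turn -3.0 heading -12.7 tilt z [-0.002  0.003 -1.   ]
```

View pics/s2.png

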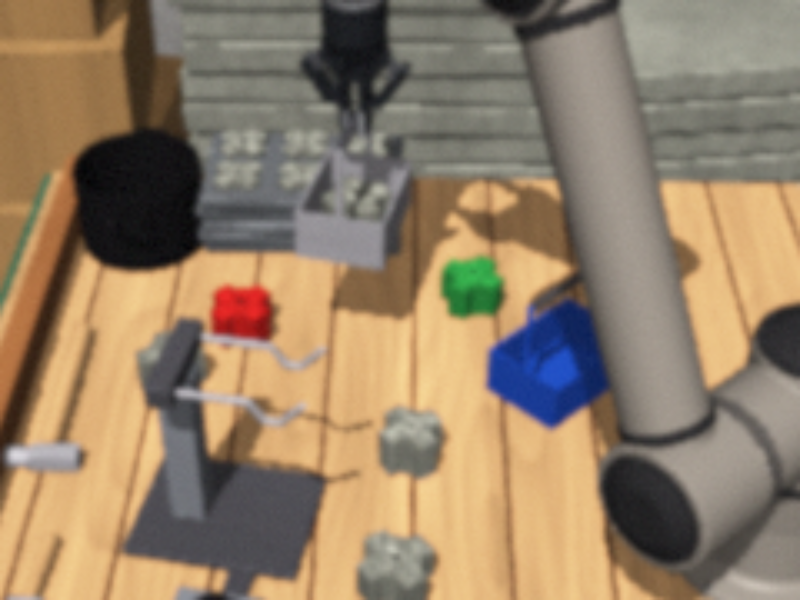

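The side view shows the basket gripped at about (350,100) and hanging level with the block inside. The wires must not cross the prongs sideways, so I'll go to a point in front of the hook first, then move in along the stand's +x.

>>> arm_command(motion=[0.015,-0.006,0,0,0,0.04,-0.016,0,0,0,0.065,-0.026,0,0,0,0.09,-0.036,0,0,0,0.115,-0.046,0,-1,0,0.14,-0.056,0,-2,0,0.165,-0.066,0,-3,0,0.19,-0.076,0,-3,0])

```text
t: 5.7
tool_pos: [434.0, -184.2, 290.7]
orientation: [-0.002, 0.764, 0.645, -0.001]
contact_force: [0.6, 0.9, -8.2]
finger_gap: 9.9
```

Run:
```python
from h import *
goto([401.5,10,280],-9.7)
```

```text
to [401.5, 10, 280] shift [ 0.1859 -0.0647  0.0113] turn -0.0 heading -9.7 tilt z [-0.004  0.003 -1.   ]
```

>>> arm_command(motion=[0.025,-0.009,0,0,0,0.05,-0.018,0,0,0,0.075,-0.027,0,0,0,0.1,-0.036,0,0,0,0.125,-0.045,0,0,0,0.15,-0.054,0,0,0,0.172,-0.062,0,0,0,0.18,-0.065,0,0,0])

```text
t: 6.5
tool_pos: [399.8, 4.6, 291.2]
orientation: [-0.002, 0.764, 0.645, -0.001]
contact_force: [-0.1, 1.5, -7.6]
finger_gap: 9.8
```

>>> arm_command(motion=[0,0,0.02,0,0,0,0,0.035,0,0,0,0,0.035,0,0,0,0,0.035,0,0])

```text
t: 6.9
tool_pos: [401.2, 2.3, 257.5]
orientation: [-0.001, 0.765, 0.645, -0.001]
contact_force: [0.4, 0.4, -6.8]
finger_gap: 10.0
```

Run:
```python
from h import *
st=monitor.sense(); print(st['tool_pos'])
goto([524.5,-11,250],-9.7,st)
q=st['orientation']; R=Ro.from_quat([q[1],q[2],q[3],q[0]]).as_matrix()
s=snapshot('wrist'); z=s['range_z']; v,u=np.mgrid[:384,:512]
P=np.stack([(u-s['cx'])/s['fx']*z,(v-s['cy'])/s['fy']*z,z],-1); T=s['T_tool_cam']
X=(P@T[:3,:3].T+T[:3,3])@R.T+st['tool_pos']; X[z<=0]=np.nan
yaw=np.radians(-9.7);c,si=np.cos(yaw),np.sin(yaw); A=np.array([[c,si],[-si,c]])
L=(X[...,:2]-[524.5,-11])@A.T; Z=X[...,2]
for y0 in(45,-45):
    m=(Z>198)&(Z<240)&(abs(L[...,1]-y0)<15)&(L[...,0]<60)&(L[...,0]>-50); l=L[m]; zz=Z[m]
    if m.sum()>5: print(y0,m.sum(),'ymed',np.median(l[:,1]).round(1),'xmin',l[:,0].min().round(1),[(a,int(np.median(zz[abs(l[:,0]-a)<3]))) for a in range(-30,40,6) if (abs(l[:,0]-a)<3).any()])
B=(abs(L[...,0]+122)<30)&(abs(L[...,1])<80)&(Z>235)&(Z<285); l=L[B]; print('bar',B.sum(), np.round(np.percentile(l[:,1],[2,98]),1) if B.any() else '')
save('w2',s['pixels'])
s=snapshot('top'); W=cloud(s); save('t2',s['pixels']); L=(W[...,:2]-[524.5,-11])@A.T; Z=W[...,2]
B=(L[...,0]<-80)&(L[...,0]>-190)&(abs(L[...,1])<90)&(Z>150)&(Z<185); l=L[B]; print('rim',B.sum(),cv2.minAreaRect(l.astype(np.float32)) if B.any() else '')
save('v2',np.hstack([cv2.resize(a,(400,300)) for a in (cv2.imread('pics/w2.png')[...,::-1],s['pixels'])]))
```

```text
[401.17441804   2.25721981 257.52951798]
to [524.5, -11, 250] shift [0.0078 0.1238 0.0073] turn -0.0 heading -9.7 tilt z [-0.002  0.    -1.   ]
45 990 ymed 47.5 xmin -31.3 [(-30, 231), (-24, 231), (-18, 223), (-12, 216), (-6, 210), (0, 206), (6, 206), (12, 207)]
-45 1489 ymed -40.9 xmin -31.0 [(-30, 231), (-24, 228), (-18, 220), (-12, 214), (-6, 207), (0, 206), (6, 206), (12, 207), (18, 214), (24, 220)]
bar 10318 [-44.2  65.1]
rim 338 ((-148.24978637695312, 4.219745635986328), (122.94698333740234, 62.390159606933594), 89.84683990478516)
```

View pics/v2.png

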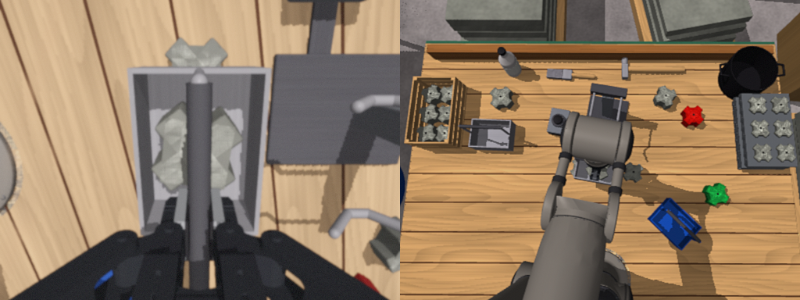

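Wrist half (left): the bar is upright at (200,190), the block is in the basket, and both prong tips show at (360,105) and (340,225). The hook reads about 3 mm further in +x and +y than the first estimate. The top half (right) shows the basket in front of the hook. I'll centre it, then advance over the tips.

>>> arm_command(motion=[0.01,0.01,0.005,0,0,0.011,0.03,0.007,0,0,0.011,0.05,0.007,0,0,0.011,0.07,0.007,0,0,0.011,0.09,0.007,0,0,0.011,0.11,0.007,0,0,0.011,0.122,0.007,0,0,0.011,0.127,0.007,0,0])

```text
t: 7.8
tool_pos: [530.4, -7.9, 250.5]
orientation: [0.0, 0.765, 0.645, 0.0]
contact_force: [0.3, 0.0, -8.3]
finger_gap: 10.2
```

>>> arm_command(motion=[0,0,0,0,0,0,0,0,0,0])

```text
t: 8.0
tool_pos: [528.1, -7.7, 250.8]
orientation: [-0.0, 0.764, 0.645, -0.0]
contact_force: [0.1, -0.6, -7.0]
finger_gap: 10.0
```

Run:
```python
from h import *
goto([528,-8.5,204],-9.7)
s=snapshot('wrist'); save('w3',s['pixels'])
```

```text
to [528, -8.5, 204] shift [-0.0008  0.0001  0.0468] turn -0.0 heading -9.7 tilt z [-0.001  0.    -1.   ]
```

View pics/w3.png

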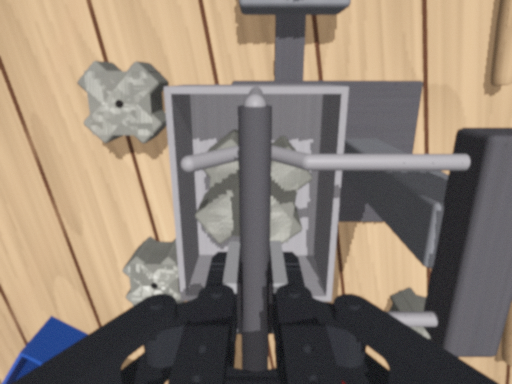

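In the wrist view the bar (255,200) sits over the trough of the near prong, at roughly (240–275,150). The prong tip is at (190,162) and the block is inside. I'll lower it.

>>> arm_command(motion=[0,0,0.015,0,0,0,0,0.03,0,0,0,0,0.04,0,0,0,0,0.044,0,0,0,0,0.044,0,0,0,0,0.044,0,0])

```text
t: 8.65
tool_pos: [528.9, -8.1, 207.7]
orientation: [0.0, 0.764, 0.645, 0.0]
contact_force: [0.1, 0.3, -7.6]
finger_gap: 9.5
```

>>> arm_command(motion=[0,0,0.002,0,0,0,0,0.004,0,0,0,0,0.004,0,0])

```text
t: 8.95
tool_pos: [528.4, -8.1, 202.9]
orientation: [-0.0, 0.764, 0.645, -0.0]
contact_force: [-1.2, 0.3, -8.3]
finger_gap: 9.9
```

>>> arm_command(motion=[0,0,0.001,0,0,0,0,0.002,0,0,0,0,0.002,0,0])

```text
t: 9.25
tool_pos: [528.7, -8.1, 201.4]
orientation: [0.0, 0.764, 0.645, 0.0]
contact_force: [-0.8, 0.1, -4.1]
finger_gap: 9.6
```

>>> arm_command(motion=[0,0,0.001,0,0,0,0,0.002,0,0,0,0,0.002,0,0])

```text
t: 9.55
tool_pos: [528.8, -8.1, 201.0]
orientation: [0.001, 0.764, 0.645, 0.001]
contact_force: [-5.3, 0.6, 8.7]
finger_gap: 10.1
```

The stand now takes the load. I'll open gently, then rise.

>>> arm_command(motion=[0,-0.001,-0.001,0,0,0,-0.001,-0.001,0,0.02,0,-0.001,-0.001,0,0.04,0,-0.001,-0.001,0,0.06,0,-0.001,-0.001,0,0.06,0,-0.001,-0.001,0,0.06,0,-0.001,-0.001,0,0.06])

```text
t: 10.25
tool_pos: [527.6, -7.9, 200.0]
orientation: [-0.0, 0.765, 0.645, 0.0]
contact_force: [0.5, -1.0, -0.2]
finger_gap: 60.0
```

>>> arm_command(motion=[0,0,-0.01,0,0.06,0,0,-0.03,0,0.06,0,0,-0.06,0,0.06,0,0,-0.09,0,0.06,0,0,-0.12,0,0.06,0,0,-0.12,0,0.06,0,0,-0.12,0,0.06,0,0,-0.12,0,0.06])

```text
t: 11.05
tool_pos: [527.1, -7.9, 319.2]
orientation: [-0.001, 0.764, 0.645, -0.001]
contact_force: [-0.0, -0.3, 0.1]
finger_gap: 60.1
```

```bash
cat > wr.py <<'E'
from h import *
st=monitor.sense(); print(st['tool_pos'],st['contact_force'])
q=st['orientation']; R=Ro.from_quat([q[1],q[2],q[3],q[0]]).as_matrix()
s=snapshot('wrist'); z=s['range_z']; v,u=np.mgrid[:384,:512]
P=np.stack([(u-s['cx'])/s['fx']*z,(v-s['cy'])/s['fy']*z,z],-1); T=s['T_tool_cam']
X=(P@T[:3,:3].T+T[:3,3])@R.T+st['tool_pos']; X[z<=0]=np.nan
yaw=np.radians(-9.7);c,si=np.cos(yaw),np.sin(yaw); A=np.array([[c,si],[-si,c]])
L=(X[...,:2]-[528,-8.5])@A.T; Z=X[...,2]
E
python3 - <<'E'
from wr import *
save('w4',s['pixels'])
m=(abs(L[...,0])<14)&(abs(L[...,1])<85)&(Z>208)&(Z<235); l=L[m]; zz=Z[m]
f=np.polyfit(l[:,1],l[:,0],1); print('bar',m.sum(),'x@0',f[1].round(1),'yaw',np.degrees(np.arctan(f[0])).round(1),'z top',np.median(zz).round(1),'y',np.percentile(l[:,1],[1,99]).round(1))
m=(abs(Z-126)<12)&(abs(L[...,0])<90)&(abs(L[...,1])<110); print('rim',m.sum(),cv2.minAreaRect(L[m].astype(np.float32)))
goto([590,160,200],-9.7)
E
```

```text
[527.10184895  -7.8596223  319.17706103] [-0.01959556 -0.33163885  0.05076193]
bar 3461 x@0 1.0 yaw 0.1 z top 217.3 y [-67.7  73.7]
rim 2420 ((2.4375572204589844, 1.0780487060546875), (149.83853149414062, 110.4042739868164), 89.95532989501953)
to [590, 160, 200] shift [0.1761 0.0339 0.1189] turn -0.0 heading -9.7 tilt z [-0.002  0.    -1.   ]
```

View pics/w4.png

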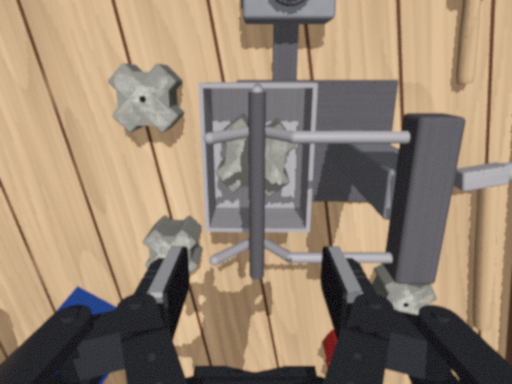

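The wrist view shows the bar (257,180) resting in both prongs, at (257,135) and (257,245), with the gripper clear and the block inside. The bar is 1 mm off the seat and square to within 0.1°. Now the button.

>>> arm_command(motion=[0.03,0.005,0,0,0.03,0.06,0.015,0,0,0.01,0.09,0.03,0,0,0,0.1,0.034,0,0,0,0.1,0.034,0,0,0,0.1,0.034,0,0,0])

```text
t: 11.7
tool_pos: [577.5, 84.3, 319.3]
orientation: [-0.0, 0.764, 0.645, -0.001]
contact_force: [0.2, -0.2, -0.7]
finger_gap: -0.1
```

Run:
```python
from wr import *
save('w5',s['pixels'])
m=(np.hypot(X[...,0]-590,X[...,1]-160)<45)
print('console z',np.median(Z[m&(Z<52)&(Z>38)]))
for lo,hi in((55,62),(60,80),(64,80)):
    b=m&(Z>lo)&(Z<hi); p=X[b]; (cx,cy),r=cv2.minEnclosingCircle(p[:,:2].astype(np.float32)); print(lo,b.sum(),np.round([cx,cy,r],1),np.percentile(p[:,2],[5,50,95]).round(1))
```

```text
[577.45434234  84.31859562 319.3320697 ] [ 0.18045124 -0.18819463 -0.7206368 ]
console z 44.820815639841896
55 871 [593.9 161.5  25.7] [55.4 56.8 58.2]
60 892 [594.  161.5  17.8] [66.2 67.8 69.2]
64 892 [594.  161.5  17.8] [66.2 67.8 69.2]
```

View pics/w5.png

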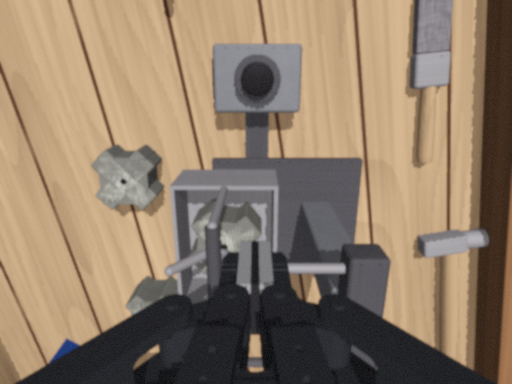

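The button is the black disc at (257,80) in the image, which is world (594,161.5), top at z 67.8. The fingers are closed at (257,270).

>>> arm_command(motion=[0.04,0.002,0,0,0,0.079,0.003,0.02,0,0,0.079,0.003,0.07,0,0,0.079,0.003,0.12,0,0,0.079,0.003,0.17,0,0,0.079,0.003,0.21,0,0,0.079,0.003,0.23,0,0,0.079,0.003,0.23,0,0])

```text
t: 12.55
tool_pos: [592.0, 160.7, 86.9]
orientation: [-0.002, 0.765, 0.644, -0.003]
contact_force: [0.5, -0.1, 0.3]
finger_gap: -0.0
```

>>> arm_command(motion=[0,0,0,0,0])

```text
t: 12.65
tool_pos: [594.7, 161.4, 91.0]
orientation: [0.0, 0.765, 0.644, 0.0]
contact_force: [0.3, 0.1, 0.7]
finger_gap: 0.0
```

>>> arm_command(motion=[0,0,0.01,0,0,0,0,0.015,0,0,0,0,0.018,0,0,0,0,0.02,0,0,0,0,0.021,0,0,0,0,0.021,0,0])

```text
t: 13.25
tool_pos: [594.8, 162.2, 69.6]
orientation: [0.0, 0.764, 0.645, 0.001]
contact_force: [0.2, -2.5, 5.0]
finger_gap: -0.0
```

>>> arm_command(motion=[0,0,0.001,0,0,0,0,0.002,0,0,0,0,0.002,0,0])

```text
t: 13.55
tool_pos: [594.9, 162.2, 68.9]
orientation: [0.001, 0.764, 0.645, 0.001]
contact_force: [-2.3, -3.0, 14.3]
finger_gap: 0.0
```

The force rose from 5 to 14 N over 0.7 mm, so the button is at its stop. I'll retract and check.

>>> arm_command(motion=[0,0,-0.01,0,0,0,0,-0.03,0,0,0,0,-0.07,0,0,0,0,-0.12,0,0,0,0,-0.17,0,0,0,0,-0.22,0,0,0,0,-0.25,0,0,0,0,-0.25,0,0])

```text
t: 14.35
tool_pos: [595.4, 162.8, 322.4]
orientation: [0.002, 0.764, 0.645, 0.004]
contact_force: [-0.4, 0.4, 0.1]
finger_gap: 0.1
```

>>> arm_command(motion=[-0.04,-0.02,0,0,0,-0.08,-0.04,0,0,0,-0.12,-0.04,0,0,0,-0.12,-0.04,0,0,0,-0.12,-0.04,0,0,0,-0.12,-0.04,0,0,0,-0.12,-0.04,0,0,0,-0.12,-0.04,0,0,0])

```text
t: 15.15
tool_pos: [534.7, 51.7, 316.6]
orientation: [-0.0, 0.764, 0.645, -0.0]
contact_force: [-0.3, -0.3, 0.4]
finger_gap: 0.0
```

Run:
```python
from wr import *
b=(np.hypot(X[...,0]-594,X[...,1]-161.5)<15); print('button z',np.median(Z[b]))
a=snapshot('side'); V=cloud(a); L=(V[...,:2]-[528,-8.5])@A.T; Z=V[...,2]
m=(abs(L[...,0])<25)&(abs(L[...,1])<40)&(Z>205)&(Z<232); l=L[m]
print('bar side',m.sum(), np.polyfit(l[:,1],l[:,0],1).round(3) if m.sum()>5 else '', np.median(Z[m]))
t=snapshot('top'); W=cloud(t); C=W[140:200,70:160].reshape(-1,3); C=C[(C[:,2]>135)&(C[:,2]<180)]; print('empty bar',cv2.minAreaRect(C[:,:2].astype(np.float32)))
save('fin',np.hstack([cv2.resize(x,(400,300)) for x in(s['pixels'],a['pixels'])]))
```

```text
[534.71404778  51.68330839 316.60867757] [-0.25771077 -0.29300093  0.38127206]
button z 67.9344054978095
bar side 59 [ 0.026 -1.25 ] 218.3988596330438
empty bar ((535.7841186523438, 413.4029235839844), (150.16908264160156, 12.36706256866455), 87.62676239013672)
```

View pics/fin.png

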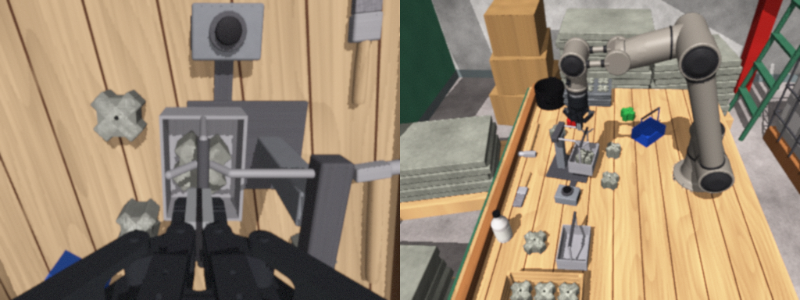

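The final views show the basket hanging on the hook at (205,165) in the wrist half and (583,155) in the side half, with the block inside. The button is up, the empty basket hasn't moved, and the gripper is clear. Handing in.

```bash
python3 -c "
from rig import workorder; print(workorder.finish_job())"
```

```text
the job is handed in; nothing more can be done
None
```

The basket with the grey block now hangs by its handle in both prongs of the hook. I pressed the button once to its stop, backed the gripper clear and handed the job in at about 15 s. It reported no verdict.

- **Hang:** the bar middle measured about 1 mm from the seat in x (wrist +1.0, side −1.3 mm). The bar was square to the prongs within 0.1° from the wrist and 1.5° from the side. Its top was at z 217–218 mm (about 219 expected), and the block was inside.
- **Button:** the force was 5 N, then 14 N after another 0.7 mm, which is the stop. Afterwards its top was back at 67.9 mm (67.8 before).
- **Empty basket:** its handle is where it was to within about 1 mm.
- **Disagreements:** the wrist camera put the hook about 3 mm farther in x and y than the first top and side estimate; I used the wrist value. With the basket held, the finger opening read about 10 mm on the 12 mm bar, with no sign of slipping.

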